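# Hold the comb binder open at the third notch

## Task

Open the comb binder for me with the bar-ended lever on its right side: from its raised rest, press the lever steadily down past the first two notches into the third, and stop there, short of the end stop beyond it. The lever springs back when let go, so finish with your fingertips still on its bar, holding it in the third notch while I load a comb. Leave the other things on the desk where they are.

Things in the scene. Friction and masses are not known exactly. Their poses are not given: they have to be found in the camera images.
- lever (a joint): Angle of the side lever, rad: 0 at its raised rest (arm to the front, 0.50 above level), growing as the bar is pressed down. Notches at 0.30, 0.60, 0.90; a soft ridge before each, crests at 0.15, 0.45, 0.75; a stiffer one begins at 0.96; end stop 1.20. A spring returns it to 0 from everywhere. Down on the bar it takes about 8 N at first, 10 to 13 N up each ridge, 6 N past its crest, 9 N held in a notch.
- lever_bar (a point): Centre of the lever's grip bar: a black level cylinder, 19 mm in diameter, 62 mm long, lying along the binder's y axis to the right of its lever housing, free above. It swings on a circle of 125 mm radius about lever_pivot. Its centre is 180 mm above the desk at rest, 145 in the first notch, 108 in the second, 71 in the third, 40 at the end stop.
- lever_pivot (a point): Point on the lever's hinge axis level with the middle of the grip bar, 120 mm above the desk, fixed to the binder (bare air here; the 11 mm steel arm is 21 mm to its left). Axes are the binder's: x to its back, y to its left along the hinge, z up. At lever angle q the bar's centre lies at x = -0.125 cos(0.5-q), y = 0, z = 0.125 sin(0.5-q) from here (m).
- binder: The comb binder: a grey machine fixed to the desk, 130 mm deep (plus 32 mm of low paper ledge in front), 225 mm wide, 76 mm high, with steel teeth and a sliding hook bar on top up to 103 mm, and a 144 mm high lever housing at its right end. Origin on the desk under its middle; axes as at lever_pivot, which is at (0, -0.178, 0.120) from here.
- stapler: Bystander, to be left alone: black desk stapler, 144x39x54 mm; origin at the centre of its underside.
- mug: Bystander, to be left alone: white mug, 92 mm across, 95 mm high; origin at the centre of its underside.
- rubber_stamp: Bystander, to be left alone: rubber stamp with turned knob handle, 28x56x70 mm; origin at the centre of its underside.
- sticky_notes: Bystander, to be left alone: pad of sticky notes, 77x77x13 mm; origin at the centre of its underside.
- bulldog_clip: Bystander, to be left alone: bulldog clip, 33x41x22 mm; origin at the centre of its underside.
- clip_tin: Bystander, to be left alone: round clip tin, 62 mm across, 21 mm high; origin at the centre of its underside.

How it is judged:
At the end, for the whole second after the job is handed in: The lever stands still in its third notch, between 0.80 and 1.00 rad (0.90 plus or minus 0.10), held there by the fingers, which press on it with more than 3 N (value of joint lever between 0.8 and 1 rad and velocity of joint lever between -0.1 and 0.1 rad/s and contact force between the fingers and lever above 3 N); the arm keeps its last pose, push and grip.
It fails at once if the lever is pressed beyond the third notch, onto the end stop (past 1.12 rad) (value of joint lever above 1.12 rad).
It fails at once if another thing on the desk is moved by more than 20 mm (distance of any of stapler, mug, rubber_stamp, sticky_notes, bulldog_clip, clip_tin from where it was at the start of the episode above 0.02 m).
It also fails if it takes over 32 s, if anything falls off the work surface, if the arm or the gripper's body presses on something with over 40 N, if the wrist force passes 120 N, or if a joint passes its speed limit or range.

## Robot

A 6-joint arm with a two-finger parallel gripper is mounted at the origin on a cart in front of the work surface, level with it; the furniture and walls round the work are solid. World frame = base frame: x ahead of the robot, y to its left, z up, the work surface at z = 0. Lengths are in m, angles in rad, forces in N, time in s.
With the tool pointing down it reaches from about 0.35 to 0.975 m from the base axis. Payload 4.9 kg.
Tool frame: the origin (TCP) lies at the very end of the fingers, on their centre line; the grasp point (between the pads) lies 19 mm behind it (manip.hold_point_z is the distance from the TCP to the grasp point, in m); z points along the fingers, y is the direction in which the jaws open and shut (so a half turn about z gives the same grasp; the last joint's range is limited). The gripper opens to 85 mm and grips with 20 to 120 N. Pads are 22 mm wide; open, the fingers measure 114 mm over their backs; the gripper's body (76 mm by 85 mm) begins 54 mm behind the grasp point. The pads swing forward as they close: fully open they stand 13 mm farther back than shut.
Start: joints at [-1.284, 0.053, 1.613, -0, 1.476, -0.119], TCP at [0.247, -0.574, 0.231] pointing down, gripper open.
Joint ranges: [-3.01, 3.01], [-1.01, 2.22], [0.06, 2.58], [-1.02, 4.17], [0.09, 2.62], [-3.14, 3.14]. Speed limits (rad/s): [2.57, 2.57, 3.14, 3.14, 3.14, 3.14].

## Interface

Orientations are given as a unit quaternion [w, x, y, z].
In Python, from plant import monitor, grab_frame, camera_params, ticket, manip gives the robot as it stands.
- The arm moves only by the tool play_rows, never from a script. Its argument "commands" is a list of rows, each an object of numbers: "dx", "dy", "dz": the shift along the tool's x, y, z in cm; "rx", "ry", "rz": the turn, a rotation vector about the tool's x, y, z in rad; "claw": the closure, from 0 (fully open) to 1 (shut). In form: [{"dx": .., "dy": .., "dz": .., "rx": .., "ry": .., "rz": .., "claw": ..}, ...]. A call has 1 to 5 rows; each row is the pose to reach, as a shift and turn from the pose measured when the call began, along the tool's axes at that moment; what a row does not reach only later rows make up. A row lasts 1/10 s, in which the tool goes at most 50 mm and 8.59 degrees, less where a joint would pass 70% of its speed; a pose out of reach is approached as far as the arm can. A call with a gripper value outside its range is refused whole. The fingers move at their own pace and stop on an object; the grip force is fixed at half the most. Time passes only in rows, so rows that repeat a pose let the fingers close. It gives the time, the measured TCP pose, the force and the opening at its end, in the units of the state.
- monitor.state(): the state, without advancing time (a new reading comes with each control period).
- grab_frame(name): name is "scene" or "side" or "wrist"; returns the picture (400x640x3 uint8, blue, green, red); there is no depth.
- camera_params(name): a dict with "fx", "fy", "cx", "cy" (pixels), "k1" (the pictures are not rectified: a ray, as slopes to the right and down, at radius r is drawn at 1 + k1 r^2 times it, then the intrinsics apply), "rvec" (rotation vector, rad) and "tvec" (3), from world to camera coordinates, as OpenCV has them; the wrist camera has in their place "tool_from_camera" (4x4, takes a point from camera to tool coordinates, whose origin is the TCP and whose axes are the flange's). Camera axes: x right, y down, z forward; pixel columns grow to the right and rows downward; lengths in m; the calibration is good to about 2 mm. A picture is of the moment at which its call begins: read the wrist's pose just before it. camera_params takes no time and is no camera call.
- ticket.job_done(): hands the job in, once; it reports no verdict.
The state is a dict: "time": time; "joint_pos": joint angles; "joint_vel": joint speeds; "joint_efforts": joint torques, N m; "tool_pos": TCP position; "tool_rot": TCP orientation; "contact_force": force on the tool from outside, world axes, zero at the start; "ft_torque": the same for the moment, N m; "gripper_width": opening from 0.0 (shut) to 1.0 (fully open).
Only numpy, scipy, OpenCV 4.12 (cv2) and the standard library are available. Lean on these libraries where they do the work, as an engineer would, in place of code of your own. Each camera call takes 0.05 s, during which the arm holds its last target.

## Working session

There is one attempt and no reset: what is moved stays moved. The work goes in short steps, Python scripts to look and compute and a tool call to move; the robot and the scene stay as the last step left them, time stands still between calls to the robot, and variables do not carry over. Pictures are saved under pics/ and viewed, and the job is handed in when it is done.

Besides the shell and the picture viewer there is one more tool, called after "Call:" by a JSON object that holds its "op" and its "data". play_rows: Moves the arm, as the interface text tells. Its arguments: {"type":"object","properties":{"commands":{"type":"array"}},"required":["commands"]}

```bash
mkdir -p pics; ls
python3 - <<'E'
from plant import monitor, grab_frame, camera_params, ticket, manip
import cv2
s=monitor.state()
for k,v in s.items(): print(k,v)
for n in ("scene","side","wrist"):
    cv2.imwrite(f"pics/{n}0.png",grab_frame(n)); print(n,camera_params(n))
print(manip.hold_point_z)
E
```

```text
pics
time 0.0
joint_pos [-1.28402036e+00  5.33448982e-02  1.61432340e+00  2.73858255e-05
  1.47603990e+00 -1.19020059e-01]
joint_vel [-0.00120417 -0.00078611  0.00108491 -0.00125311  0.00133216 -0.00027791]
joint_efforts [-7.67516849e-04 -3.93677866e+01 -3.70175850e+01 -5.99715077e-05
  7.10883178e-03 -4.07617875e-06]
tool_pos [ 0.24653086 -0.57362072  0.2300529 ]
tool_rot [-1.05519576e-03  9.79486433e-01  2.01507342e-01 -7.50376163e-05]
contact_force [-0.49086311  0.46974324 -0.04871721]
ft_torque [-0.05541157 -0.03531567  0.06737124]
gripper_width 1.0016071280260248
scene {'fx': 381.4709426236943, 'fy': 381.4709426236943, 'cx': 321.6906400490252, 'cy': 191.89465037541493, 'k1': -0.08520675717211022, 'rvec': array([ 0.5903562 , -2.68852087,  1.10035848]), 'tvec': array([0.5245162 , 0.15365045, 1.12486523])}
side {'fx': 423.07435972954556, 'fy': 423.07435972954556, 'cx': 325.4244456703398, 'cy': 201.6084335296777, 'k1': -0.07427162373570238, 'rvec': array([ 2.16070224,  0.05570083, -0.02425435]), 'tvec': array([-0.53232713,  0.16001722,  1.34336968])}
wrist {'fx': 286.3729619096925, 'fy': 286.3729619096925, 'cx': 324.03015996834097, 'cy': 199.176888730541, 'k1': -0.044097935000067465, 'tool_from_camera': array([[-8.94286348e-05, -9.51973520e-01, -3.06180354e-01,
         7.76919031e-02],
       [ 9.99999182e-01,  3.05579010e-04, -1.24218188e-03,
         7.49053466e-04],
       [ 1.27608654e-03, -3.06180215e-01,  9.51972714e-01,
        -1.43728798e-01],
       [ 0.00000000e+00,  0.00000000e+00,  0.00000000e+00,
         1.00000000e+00]])}
0.0187
```

View pics/scene0.png

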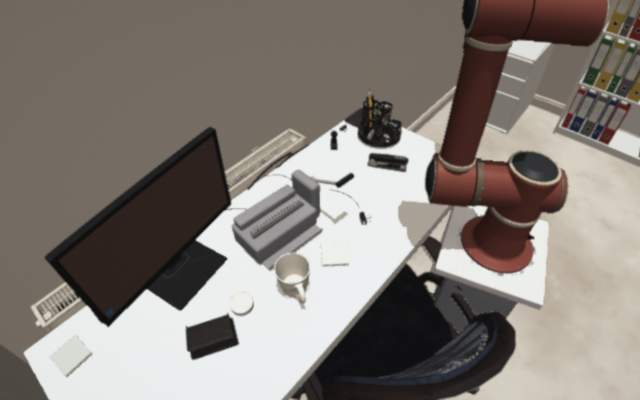

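View pics/side0.png

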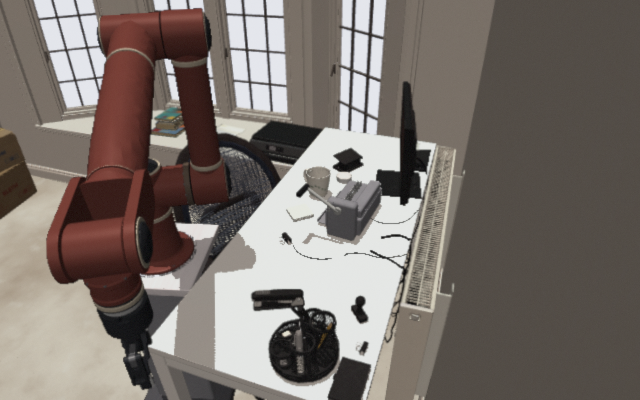

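View pics/wrist0.png

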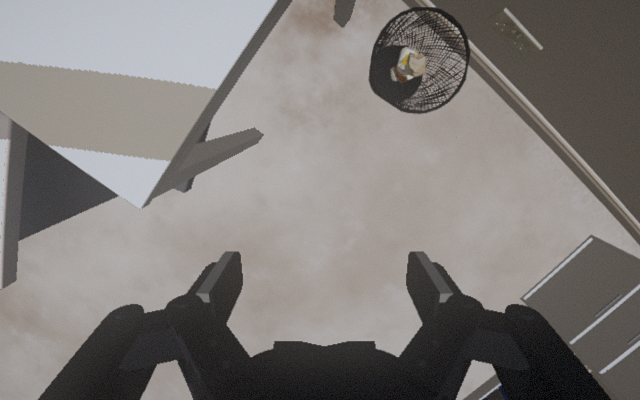

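The scene picture shows the binder around (275,220), with the lever's steel arm at about (325,181) and its black bar at about (345,180). In the side picture the bar is at about (302,190). I'll enlarge both.

```bash
cat > h.py <<'E'
import numpy as np, cv2
from plant import monitor, grab_frame, camera_params, ticket, manip
from scipy.spatial.transform import Rotation as R
def ray(n,uv):
    c=camera_params(n)
    K=np.array([[c['fx'],0,c['cx']],[0,c['fy'],c['cy']],[0,0,1]])
    p=cv2.undistortPoints(np.array([[uv]],float),K,np.array([c['k1'],0,0,0,0]))[0,0]
    Rm=R.from_rotvec(c['rvec']).as_matrix(); t=c['tvec']
    d=Rm.T@np.array([p[0],p[1],1]); return -Rm.T@t, d/np.linalg.norm(d)
def plane(n,uv,z):
    o,d=ray(n,uv); return o+d*(z-o[2])/d[2]
def two(a,ua,b,ub):
    o,d=ray(a,ua);p,e=ray(b,ub)
    s=np.linalg.lstsq(np.c_[d,-e],p-o,rcond=None)[0]
    A=o+s[0]*d;B=p+s[1]*e
    return (A+B)/2,np.linalg.norm(A-B)
def proj(n,X):
    c=camera_params(n);K=np.array([[c['fx'],0,c['cx']],[0,c['fy'],c['cy']],[0,0,1]])
    return cv2.projectPoints(np.atleast_2d(X).astype(float),c['rvec'],c['tvec'],K,np.array([c['k1'],0,0,0,0.]))[0][:,0]
E
python3 - <<'E'
import cv2
a=cv2.imread('pics/scene0.png')[150:275,220:380]; cv2.imwrite('pics/sc_z.png',cv2.resize(a,None,fx=5,fy=4.8,interpolation=cv2.INTER_CUBIC)) if 0 else cv2.imwrite('pics/sc_z.png',cv2.resize(a[:120],(800,600),interpolation=cv2.INTER_CUBIC))
a=cv2.imread('pics/side0.png')[150:270,270:430]; cv2.imwrite('pics/sd_z.png',cv2.resize(a,(800,600),interpolation=cv2.INTER_CUBIC))
E
```

```text
(no output)
```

View pics/sc_z.png

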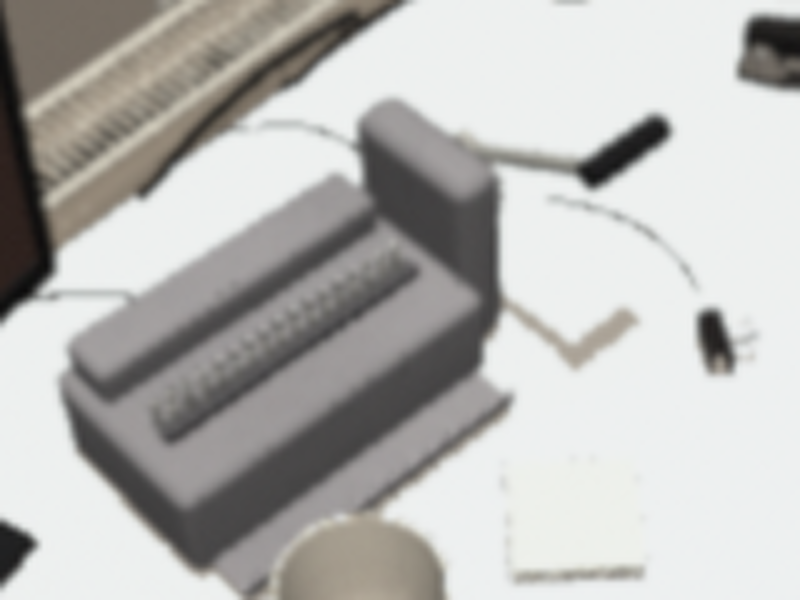

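View pics/sd_z.png

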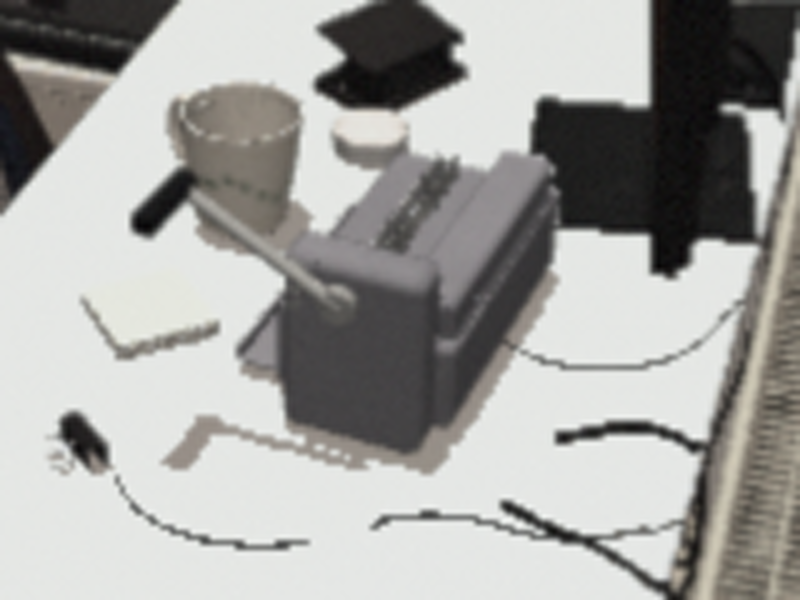

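Run:
```python
from h import *
def blob(n,f,x0,y0,x1,y1):
    g=cv2.cvtColor(cv2.imread(f),cv2.COLOR_BGR2GRAY)[y0:y1,x0:x1]
    m=(g<70).astype(np.uint8); k,l,st,c=cv2.connectedComponentsWithStats(m)
    i=1+np.argmax(st[1:,4]); pts=np.argwhere(l==i)[:,::-1]+[x0,y0]
    print(n,st[i],cv2.minAreaRect(pts.astype(np.float32)))
    return np.array(cv2.minAreaRect(pts.astype(np.float32))[0])
a=blob('scene','pics/scene0.png',334,168,360,192)
b=blob('side','pics/side0.png',292,180,310,200)
c,e=two('scene',a,'side',b); print('bar',c,e, plane('scene',a,.18),plane('side',b,.18))
h,e=two('scene',(312.3,178.3),'side',(338,210.4)); print('hub',h,e)
i,e1=two('scene',(338.2,184.6),'side',(306.5,186.6)); o,e2=two('scene',(351,175.4),'side',(299.6,194.2)); print('ends',i,e1,o,e2,np.linalg.norm(i-o))
i=plane('scene',(338.2,184.6),.18);o=plane('scene',(351,175.4),.18);print(i,o,np.linalg.norm(i-o))
# binder top corners of base/ledge
print('ledge front R, L', plane('scene',(322,229.6),.005),plane('scene',(269,268),.005))
d=i-o;print('yaw of binder y axis',np.arctan2(d[1],d[0]))
```

```text
scene [ 2  6 17 13 78] ((344.3076477050781, 179.96151733398438), (4.160251617431641, 18.30510711669922), 56.3099365234375)
side [ 5  4 13 13 67] ((303.0, 190.00001525878906), (4.242640495300293, 15.55634880065918), 45.0)
bar [0.4558381  0.11086672 0.17862428] 0.002005844052003617 [0.45428647 0.11216992 0.18      ] [0.45701607 0.10916179 0.18      ]
hub [0.56766046 0.08793385 0.12164893] 5.51465331593261e-05
ends [0.46468489 0.13366301 0.17723336] 0.0021913885965545244 [0.44676708 0.08583589 0.17863763] 0.003924726782446074 0.051092590581102396
[0.46247249 0.13625242 0.18      ] [0.44426691 0.08709752 0.18      ] 0.05241800900698537
ledge front R, L [0.49785631 0.17135236 0.005     ] [0.57491392 0.3594306  0.005     ]
yaw of binder y axis 1.21608973038802
```

```bash
cat >> h.py <<'E'
YAW=-0.375 # binder x axis
BX=np.array([np.cos(YAW),np.sin(YAW),0]);BY=np.array([-np.sin(YAW),np.cos(YAW),0])
BAR=np.array([.456,.111,.179])
PIV=BAR*[1,1,0]+[0,0,.12]+.125*np.cos(.5)*BX
GR=np.c_[-BX,BY,[0,0,-1.]]
def barq(q): return PIV-.125*np.cos(.5-q)*BX+[0,0,.125*np.sin(.5-q)]
def delta(p,Rg=GR):
    s=monitor.state(); w,x,y,z=s['tool_rot']; Rc=R.from_quat([x,y,z,w])
    d=Rc.inv().apply(np.array(p)-s['tool_pos'])*100
    r=(Rc.inv()*R.from_matrix(Rg)).as_rotvec()
    return np.round(d,2),np.round(r,3)
E
python3 - <<'E'
from h import *
print(np.linalg.det(GR),PIV); 
for q in (0,.3,.6,.9): print(q,barq(q))
print(delta(BAR+[0,0,.10]), delta(monitor.state()['tool_pos']+[0,0,.08]))
print('penholder',plane('scene',(380,140),0),plane('scene',(370,97),.1),'stapler',plane('scene',(388,160),.02),'mug',plane('scene',(293,275),.095))
print(proj('scene',PIV+.021*BY),proj('side',PIV+.021*BY))
E
```

```text
1.0 [0.55807466 0.0708207  0.12      ]
0 [0.456      0.111      0.17992819]
0.3 [0.44407973 0.11569213 0.14483367]
0.6 [0.44234229 0.11637604 0.10752082]
0.9 [0.45094287 0.11299062 0.07132271]
(array([ 46.27, -54.66,  -4.77]), array([-1.000e-03, -2.000e-03, -2.361e+00])) (array([ 0.  , -0.01, -8.  ]), array([-1.000e-03, -2.000e-03, -2.361e+00]))
penholder [ 4.83026795e-01 -3.31155363e-01  1.11022302e-16] [ 0.57678462 -0.45478014  0.1       ] stapler [ 0.41205643 -0.20615918  0.02      ] mug [0.47017001 0.39908422 0.095     ]
[[312.53442054 179.37644271]] [[337.41417533 210.36527929]]
```

Call:
{"op": "play_rows", "data": {"commands": [{"dz": -5, "claw": 1}, {"dz": -8, "claw": 1}, {"dx": 3, "dy": -4, "dz": -8, "rz": -0.15, "claw": 1}, {"dx": 6, "dy": -8, "dz": -8, "rz": -0.3, "claw": 1}, {"dx": 9, "dy": -11, "dz": -8, "rz": -0.45, "claw": 1}]}}

```text
invalid input
```

Run:
```python
from h import *
s=monitor.state();print(s['time'],s['tool_pos'],s['joint_pos'],s['gripper_width'],delta(BAR+[0,0,.10]))
```

```text
0.15 [ 0.24658252 -0.57377487  0.23033347] [-1.28401009e+00  5.32393738e-02  1.61396318e+00  2.58724482e-05
  1.47601765e+00 -1.18977202e-01] 0.999416476104757 (array([ 46.27, -54.66,  -4.77]), array([-1.000e-03, -2.000e-03, -2.361e+00]))
```

Every row seems to need all the keys, so I'll resend it with them filled in.

Call:
{"op": "play_rows", "data": {"commands": [{"dx": 0, "dy": 0, "dz": -5, "rx": 0, "ry": 0, "rz": 0, "claw": 1}, {"dx": 0, "dy": 0, "dz": -8, "rx": 0, "ry": 0, "rz": 0, "claw": 1}, {"dx": 3, "dy": -4, "dz": -8, "rx": 0, "ry": 0, "rz": -0.15, "claw": 1}, {"dx": 6, "dy": -8, "dz": -8, "rx": 0, "ry": 0, "rz": -0.3, "claw": 1}, {"dx": 9, "dy": -11, "dz": -8, "rx": 0, "ry": 0, "rz": -0.45, "claw": 1}]}}

```text
time: 0.65
tool_pos: [0.2858, -0.4355, 0.3104]
tool_rot: [-0.001, 0.909, 0.417, 0.0]
contact_force: [-0.2, 0.2, 0.4]
gripper_width: 0.146
```

Run:
```python
from h import *
s=monitor.state();print(s['time'],s['tool_pos'],s['joint_pos'],s['gripper_width'],delta(BAR+[0,0,.10]))
```

```text
0.65 [ 0.28581104 -0.43547702  0.31040676] [-1.13317161e+00 -2.31992369e-01  1.74948676e+00  4.51436997e-04
  1.62600927e+00 -4.23377953e-01] 0.14626707935135785 (array([ 52.54, -22.7 ,   3.24]), array([ 0.   , -0.002, -1.906]))
```

Call:
{"op": "play_rows", "data": {"commands": [{"dx": 4, "dy": -1.8, "dz": 0, "rx": 0, "ry": 0, "rz": -0.15, "claw": 1}, {"dx": 8, "dy": -3.6, "dz": 0, "rx": 0, "ry": 0, "rz": -0.3, "claw": 1}, {"dx": 12, "dy": -5.4, "dz": 0, "rx": 0, "ry": 0, "rz": -0.45, "claw": 1}, {"dx": 16, "dy": -7.2, "dz": 0, "rx": 0, "ry": 0, "rz": -0.6, "claw": 1}, {"dx": 20, "dy": -9, "dz": 0, "rx": 0, "ry": 0, "rz": -0.75, "claw": 1}]}}

```text
time: 1.15
tool_pos: [0.3479, -0.2234, 0.3105]
tool_rot: [-0.001, 0.693, 0.721, 0.001]
contact_force: [1.1, -0.3, 0.0]
gripper_width: 0.0
```

Run:
```python
from h import *
s=monitor.state();print(s['time'],s['tool_pos'],s['joint_pos'],s['gripper_width'],delta(BAR+[0,0,.10]))
```

```text
1.15 [ 0.34786905 -0.22338418  0.31049199] [-7.52177634e-01 -5.14988703e-01  1.96109220e+00  1.29471030e-03
  1.69697882e+00 -7.92550598e-01] 0.0004757388496789653 (array([32.97, 12.16,  3.21]), array([ 1.000e-03, -2.000e-03, -1.155e+00]))
```

Call:
{"op": "play_rows", "data": {"commands": [{"dx": 4, "dy": 1.5, "dz": 0, "rx": 0, "ry": 0, "rz": -0.15, "claw": 1}, {"dx": 8, "dy": 3, "dz": 0, "rx": 0, "ry": 0, "rz": -0.3, "claw": 1}, {"dx": 12, "dy": 4.5, "dz": 0, "rx": 0, "ry": 0, "rz": -0.45, "claw": 1}, {"dx": 16, "dy": 6, "dz": 0, "rx": 0, "ry": 0, "rz": -0.6, "claw": 1}, {"dx": 20, "dy": 7.4, "dz": 0, "rx": 0, "ry": 0, "rz": -0.75, "claw": 1}]}}

```text
time: 1.65
tool_pos: [0.4138, -0.0187, 0.3107]
tool_rot: [-0.0, 0.38, 0.925, 0.001]
contact_force: [0.8, -0.0, 0.1]
gripper_width: -0.002
```

Run:
```python
from h import *
s=monitor.state();print(s['time'],s['tool_pos'],s['joint_pos'],s['gripper_width'],delta(BAR+[0,0,.10]))
```

```text
1.65 [ 0.4137593  -0.01871055  0.31073277] [-2.26573442e-01 -5.13934118e-01  1.96000590e+00  1.85519988e-03
  1.69573098e+00 -1.01758845e+00] -0.001660969086847522 (array([ 6.11, 12.19,  3.2 ]), array([ 0.002, -0.001, -0.405]))
```

Call:
{"op": "play_rows", "data": {"commands": [{"dx": 2, "dy": 4, "dz": 0, "rx": 0, "ry": 0, "rz": -0.14, "claw": 1}, {"dx": 4, "dy": 8, "dz": 1, "rx": 0, "ry": 0, "rz": -0.28, "claw": 1}, {"dx": 6.1, "dy": 12.2, "dz": 2, "rx": 0, "ry": 0, "rz": -0.405, "claw": 1}, {"dx": 6.1, "dy": 12.2, "dz": 3.2, "rx": 0, "ry": 0, "rz": -0.405, "claw": 1}, {"dx": 6.1, "dy": 12.2, "dz": 3.2, "rx": 0, "ry": 0, "rz": -0.405, "claw": 1}]}}

```text
time: 2.15
tool_pos: [0.4549, 0.1118, 0.2764]
tool_rot: [-0.002, 0.185, 0.983, 0.0]
contact_force: [0.9, -0.4, -0.8]
gripper_width: 0.001
```

Run:
```python
from h import *
s=monitor.state();print(s['time'],s['tool_pos'],s['contact_force'],s['gripper_width'],delta(BAR+[0,0,.02]))
for n in ("scene","side","wrist"):
    f=grab_frame(n)
    if n!="wrist": u=proj(n,BAR)[0]; print(n,u, proj(n,s['tool_pos'])[0]); x,y=int(u[0]),int(u[1]); f=cv2.resize(f[y-70:y+50,x-80:x+80],(640,480),interpolation=cv2.INTER_CUBIC)
    cv2.imwrite(f"pics/{n}1.png",f)
```

```text
2.15 [0.45492928 0.11177489 0.27637441] [ 0.85138808 -0.44039232 -0.77240206] 0.0009898102475199685 (array([-0.16, -0.03,  7.74]), array([-0.001, -0.005,  0.002]))
scene [343.89333728 179.78454713] [345.18683623 153.09366357]
side [302.7384589  189.94732907] [301.57599611 162.26917681]
```

View pics/scene1.png

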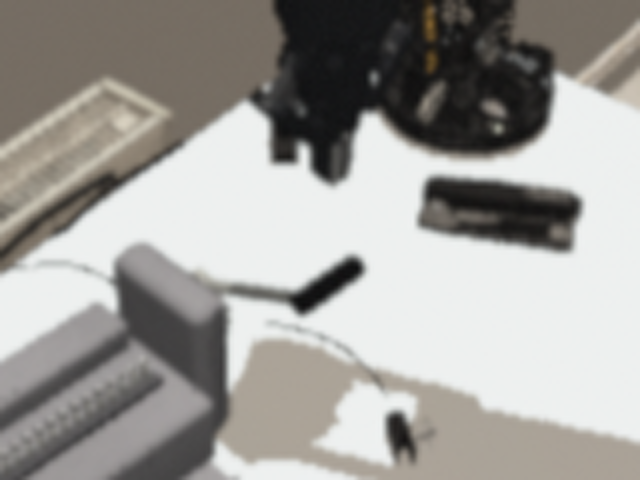

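View pics/side1.png

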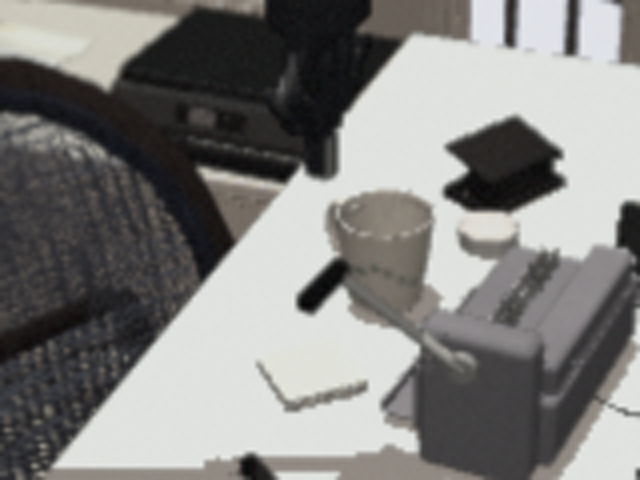

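View pics/wrist1.png

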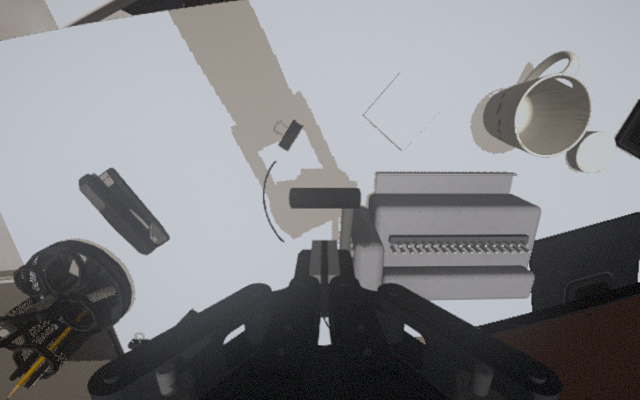

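The wrist picture shows the bar level, spanning columns 290–360 and centred near (325,198). The shut fingertips are at about (323,245). I'll use it to cross-check the bar's position.

Run:
```python
from h import *
s=monitor.state(); w,x,y,z=s['tool_rot']; Rc=R.from_quat([x,y,z,w]); c=camera_params('wrist')
K=np.array([[c['fx'],0,c['cx']],[0,c['fy'],c['cy']],[0,0,1]])
for uv in ((290,198),(360,197.5),(325,198)):
    p=cv2.undistortPoints(np.array([[uv]],float),K,np.array([c['k1'],0,0,0,0]))[0,0]
    T=c['tool_from_camera']; o=s['tool_pos']+Rc.apply(T[:3,3]); d=Rc.apply(T[:3,:3]@[p[0],p[1],1])
    P=o+d*(.18-o[2])/d[2]; print(P,(P-BAR)@BX,(P-BAR)@BY)
print(delta(barq(0)+[0,0,.02]),s['time'])
for q in (0,.15,.3,.45,.6,.75,.9):print(q,((barq(q)-barq(0))@BX).round(4),(barq(q)+[0,0,.0095]).round(4))
```

```text
[0.4432737  0.08186543 0.18      ] -0.0011707259646534052 -0.03177123637869424
[0.46579644 0.13997789 0.18      ] -0.0014981451707646153 0.030552316318398866
[0.45475227 0.11083437 0.18      ] -0.0011003571507561516 -0.0006111299497067939
(array([0.05, 0.07, 7.95]), array([ 0.002,  0.   , -0.001])) 2.3
0 0.0 [0.456  0.111  0.1894]
0.15 -0.0077 [0.4488 0.1138 0.1724]
0.3 -0.0128 [0.4441 0.1157 0.1543]
0.45 -0.0151 [0.4419 0.1165 0.1357]
0.6 -0.0147 [0.4423 0.1164 0.117 ]
0.75 -0.0114 [0.4454 0.1152 0.0986]
0.9 -0.0054 [0.4509 0.113  0.0808]
```

Call:
{"op": "play_rows", "data": {"commands": [{"dx": 0.1, "dy": 0, "dz": 4, "rx": 0, "ry": 0, "rz": 0, "claw": 1}, {"dx": 0.2, "dy": 0, "dz": 7, "rx": 0, "ry": 0, "rz": 0, "claw": 1}, {"dx": 0.2, "dy": 0, "dz": 8.5, "rx": 0, "ry": 0, "rz": 0, "claw": 1}, {"dx": 0.2, "dy": 0, "dz": 8.5, "rx": 0, "ry": 0, "rz": 0, "claw": 1}]}}

```text
time: 2.7
tool_pos: [0.4532, 0.1099, 0.1925]
tool_rot: [-0.002, 0.188, 0.982, 0.0]
contact_force: [0.0, 0.1, -0.5]
gripper_width: -0.007
```

Run:
```python
from h import *
s=monitor.state();print(s['time'],s['tool_pos'],s['contact_force'],[delta(barq(q)+[0,0,.0095]-.001*BX)[0] for q in (0,.15,.3,.45,.6,.75,.9)])
```

```text
2.7 [0.45320695 0.10990057 0.19252678] [ 0.04987921  0.12156194 -0.53253284] [array([-0.12,  0.2 ,  0.31]), array([0.65, 0.2 , 2.02]), array([1.15, 0.2 , 3.82]), array([1.38, 0.2 , 5.68]), array([1.32, 0.2 , 7.55]), array([0.99, 0.2 , 9.4 ]), array([ 0.39,  0.2 , 11.17])]
```

Call:
{"op": "play_rows", "data": {"commands": [{"dx": 0.1, "dy": 0.1, "dz": 0.8, "rx": 0, "ry": 0, "rz": 0, "claw": 1}, {"dx": 0.4, "dy": 0.1, "dz": 1.5, "rx": 0, "ry": 0, "rz": 0, "claw": 1}, {"dx": 0.7, "dy": 0.2, "dz": 2.3, "rx": 0, "ry": 0, "rz": 0, "claw": 1}, {"dx": 1.0, "dy": 0.2, "dz": 3.1, "rx": 0, "ry": 0, "rz": 0, "claw": 1}, {"dx": 1.2, "dy": 0.2, "dz": 3.8, "rx": 0, "ry": 0, "rz": 0, "claw": 1}]}}

```text
time: 3.2
tool_pos: [0.4434, 0.1163, 0.1579]
tool_rot: [-0.001, 0.188, 0.982, 0.001]
contact_force: [-6.8, 0.4, 8.9]
gripper_width: -0.001
```

Run:
```python
from h import *
s=monitor.state();print(s['time'],s['tool_pos'],s['contact_force'],[delta(barq(q)+[0,0,.0095]-.001*BX) for q in (.3,.45,.6,.75,.9)])
f=grab_frame('scene');cv2.imwrite('pics/scene2.png',cv2.resize(f[120:240,270:430],(640,480),interpolation=cv2.INTER_CUBIC))
```

```text
3.2 [0.44343325 0.11632913 0.15790839] [-6.81541088  0.37011398  8.87869182] [(array([ 0.02, -0.04,  0.36]), array([ 0.001, -0.002, -0.004])), (array([ 0.25, -0.04,  2.22]), array([ 0.001, -0.002, -0.004])), (array([ 0.2 , -0.04,  4.09]), array([ 0.001, -0.002, -0.004])), (array([-0.13, -0.04,  5.93]), array([ 0.001, -0.002, -0.004])), (array([-0.73, -0.04,  7.71]), array([ 0.001, -0.002, -0.004]))]
```

View pics/scene2.png

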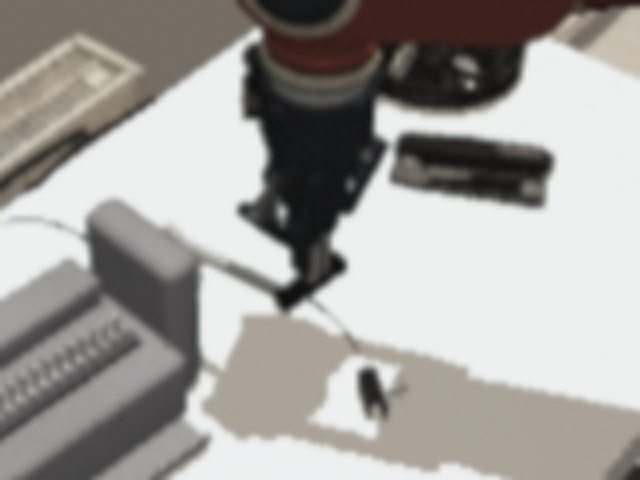

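The fingertips sit on the middle of the bar at about (310,285) in this crop, near the first notch. I'll go on to the second.

Call:
{"op": "play_rows", "data": {"commands": [{"dx": 0.2, "dy": 0, "dz": 0.8, "rx": 0, "ry": 0, "rz": 0, "claw": 1}, {"dx": 0.3, "dy": 0, "dz": 1.6, "rx": 0, "ry": 0, "rz": 0, "claw": 1}, {"dx": 0.4, "dy": 0, "dz": 2.4, "rx": 0, "ry": 0, "rz": 0, "claw": 1}, {"dx": 0.4, "dy": 0, "dz": 3.3, "rx": 0, "ry": 0, "rz": 0, "claw": 1}, {"dx": 0.4, "dy": 0, "dz": 4.1, "rx": 0, "ry": 0, "rz": 0, "claw": 1}]}}

```text
time: 3.75
tool_pos: [0.4403, 0.1183, 0.1186]
tool_rot: [-0.0, 0.188, 0.982, 0.001]
contact_force: [-5.3, 1.1, 9.2]
gripper_width: 0.0
```

Run:
```python
from h import *
s=monitor.state();print(s['time'],s['tool_pos'],s['contact_force'],[delta(barq(q)+[0,0,.0095]-.001*BX)[0] for q in (.6,.75,.9)])
```

```text
3.75 [0.44030595 0.11834052 0.11862864] [-5.27009131  1.09905725  9.24729935] [array([-0.16, -0.11,  0.16]), array([-0.49, -0.11,  2.  ]), array([-1.09, -0.11,  3.78])]
```

Call:
{"op": "play_rows", "data": {"commands": [{"dx": 0, "dy": 0, "dz": 0.7, "rx": 0, "ry": 0, "rz": 0, "claw": 1}, {"dx": -0.1, "dy": 0, "dz": 1.4, "rx": 0, "ry": 0, "rz": 0, "claw": 1}, {"dx": -0.3, "dy": -0.1, "dz": 2.1, "rx": 0, "ry": 0, "rz": 0, "claw": 1}, {"dx": -0.5, "dy": -0.1, "dz": 2.8, "rx": 0, "ry": 0, "rz": 0, "claw": 1}, {"dx": -0.7, "dy": -0.1, "dz": 3.4, "rx": 0, "ry": 0, "rz": 0, "claw": 1}]}}

```text
time: 4.25
tool_pos: [0.4481, 0.1157, 0.0875]
tool_rot: [0.001, 0.189, 0.982, 0.003]
contact_force: [-4.7, 3.3, 7.6]
gripper_width: 0.002
```

Run:
```python
from h import *
s=monitor.state();print(s['time'],s['tool_pos'],s['contact_force'],[delta(barq(q)+[0,0,.0095]-.001*BX)[0] for q in (.6,.75,.9)])
```

```text
4.25 [0.44805922 0.11570646 0.08751056] [-4.65155921  3.31453315  7.59505926] [array([ 0.65, -0.13, -2.95]), array([ 0.33, -0.14, -1.11]), array([-0.27, -0.15,  0.67])]
```

Call:
{"op": "play_rows", "data": {"commands": [{"dx": -0.1, "dy": 0, "dz": 0.4, "rx": 0, "ry": 0, "rz": 0, "claw": 1}, {"dx": -0.2, "dy": -0.1, "dz": 0.7, "rx": 0, "ry": 0, "rz": 0, "claw": 1}, {"dx": -0.2, "dy": -0.1, "dz": 0.7, "rx": 0, "ry": 0, "rz": 0, "claw": 1}, {"dx": -0.2, "dy": -0.1, "dz": 0.7, "rx": 0, "ry": 0, "rz": 0, "claw": 1}]}}

```text
time: 4.65
tool_pos: [0.4511, 0.115, 0.0837]
tool_rot: [0.002, 0.189, 0.982, 0.004]
contact_force: [-5.7, 2.4, 8.0]
gripper_width: 0.001
```

Run:
```python
from h import *
s=monitor.state();print(s['time'],s['tool_pos'],s['contact_force'],[delta(barq(q)+[0,0,.0095]-.001*BX) for q in (.8,.9,1)])
for n in ("scene","side"):
    f=grab_frame(n); u=proj(n,barq(.9))[0].astype(int); print(n,u,[proj(n,barq(q))[0].round(1) for q in (.8,.9,1.)]); x,y=u
    cv2.imwrite(f'pics/{n}3.png',cv2.resize(f[y-60:y+60,x-80:x+80],(640,480),interpolation=cv2.INTER_CUBIC))
print(monitor.state()['tool_pos'],monitor.state()['contact_force'])
```

```text
4.65 [0.45110778 0.11503445 0.08373837] [-5.65913144  2.39598356  7.99455354] [(array([ 0.47, -0.19, -0.88]), array([ 0.009,  0.002, -0.005])), (array([ 0.04, -0.2 ,  0.29]), array([ 0.009,  0.002, -0.005])), (array([-0.5 , -0.21,  1.42]), array([ 0.009,  0.002, -0.005]))]
scene [344 206] [array([345.3, 204.9]), array([344.2, 206.8]), array([342.8, 208.4])]
side [302 217] [array([300.8, 214.3]), array([302.1, 217.5]), array([303.7, 220.7])]
[0.45107805 0.11501929 0.0837751 ] [-5.25877685  2.798156    7.73588493]
```

View pics/scene3.png

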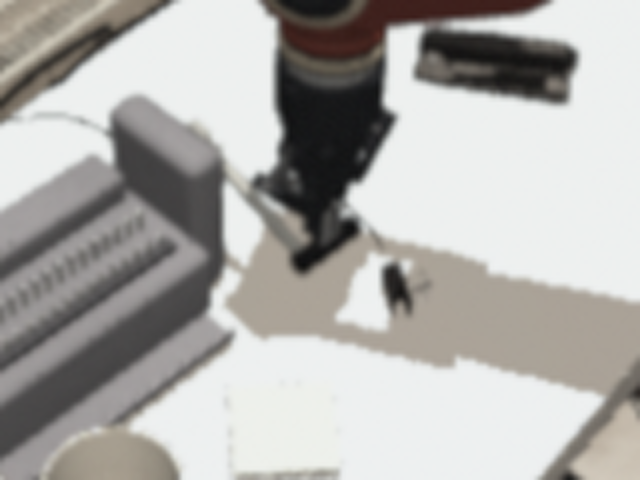

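View pics/side3.png

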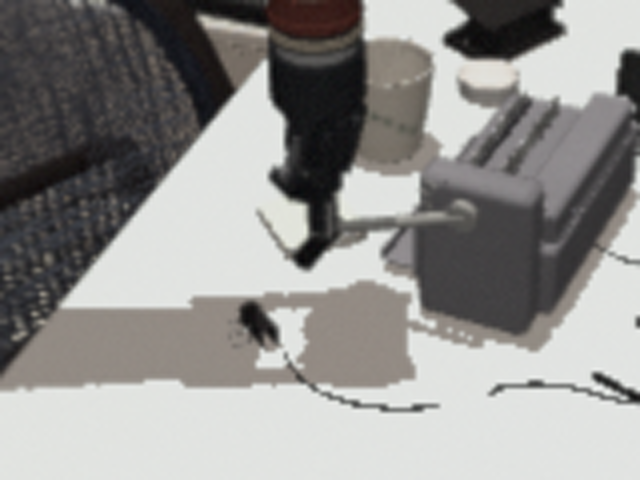

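Run:
```python
from h import *
grab_frame('scene'); s=monitor.state(); print(s['time'],s['tool_pos'],s['contact_force'],np.abs(s['joint_vel']).max())
print(ticket.job_done())
```

```text
4.8 [0.45109855 0.11502648 0.08380379] [-5.25242896  3.20477111  7.82913327] 0.002016603605683193
the job is handed in; nothing more can be done
None
```

I pressed the lever down past the first two notches and handed the job in at 4.8 s, with the shut fingertips still holding the bar in the third notch. `job_done()` gives no verdict, so this rests on my own last checks:

- **Lever angle:** about 0.87 rad, worked out from the fingertip height of 83.8 mm, which is inside the 0.80–1.00 band. The bar's position in the scene picture agrees with about 0.9. The side picture read slightly higher, between 0.9 and 1.0, but the fingers partly hide the bar there.
- **Holding:** the fingertip height changed by less than 0.1 mm over the last 0.15 s, with about 8 N pressing down on the bar.
- **Sideways force:** there was also 5–6 N sideways, which I put down to friction as the bar turns under the fingertips.
- **Other things on the desk:** the arm stayed high over the desk on the way in. Those visible in the last pictures look where they were, but I did not measure their positions again.
- **Refused call:** my first move call was refused because its rows left out some values. Nothing moved, and I sent it again in full.

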